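# Clamp a bus bar in its terminal

## Robot

A 6-joint arm with a two-finger parallel gripper is mounted at the origin on a cart in front of the work surface, level with it; the furniture and walls round the work are solid. World frame = base frame: x ahead of the robot, y to its left, z up, the work surface at z = 0. Lengths are in mm, angles in degrees, forces in N, time in s.
With the tool pointing down it reaches from about 300 to 850 mm from the base axis. Payload 4.2 kg.
Tool frame: the origin (TCP) lies midway between the tips of the shut fingers; the grasp point (between the pads) lies 19 mm behind it; z points along the fingers, y is the direction in which the jaws open and shut (so a half turn about z gives the same grasp; the last joint's range is limited). The gripper opens to 91 mm and grips with 3 to 60 N. Pads are 32 mm wide; open, the fingers measure 118 mm over their backs; the gripper's body (76 mm by 178 mm) begins 60 mm behind the grasp point.
Start: joints at [-70.015, 18.312, 89.639, -0, 72.044, -1.146], TCP at [207.29, -536.353, 213.976] pointing down, gripper open.
Joint ranges: [-177.97, 177.97], [-48.28, 115.42], [12.27, 149.76], [-77.06, 257.06], [2.81, 150.46], [-146.56, 146.56]. Speed limits (degrees/s): [147.25, 147.25, 180, 180, 180, 180].

## Interface

Orientations are given as [roll, pitch, yaw] about the fixed x, y, z axes, in that order (R = Rz(yaw) Ry(pitch) Rx(roll)).
In Python, from workcell import env gives the robot as it stands.
- The arm moves only by the shell command python3 -m jog 'ROWS' [FORCE]. ROWS is JSON, a list of rows, each an object of numbers: "dx", "dy", "dz": the shift along the world's x, y, z in m; "wx", "wy", "wz": the turn, a rotation vector about the world's x, y, z in rad; "grip": the gripper's target within -1 to 1 (shut at 1, half-way at 0, fully open at -1). In form: [{"dx": .., "dy": .., "dz": .., "wx": .., "wy": .., "wz": .., "grip": ..}, ...]. A call has 1 to 10 rows; each row shifts and turns the commanded pose from where the row before left it; what a row does not reach is not made up. A row lasts 1/10 s, in which the tool goes at most 50 mm and 8.59 degrees, less where a joint would pass 70% of its speed; a pose out of reach is approached as far as the arm can. A call with a gripper value outside its range is refused whole. The fingers move at their own pace and stop on an object; FORCE is the grip in N (left out, the last holds). Time passes only in rows, so rows that do not move let the fingers close. It gives the time, the measured TCP pose, the force and the opening at its end, in the units of the state.
- env.state(): the state, without advancing time (a new reading comes with each control period).
- env.grab_frame(name): name is "scene" or "top" or "wrist"; returns the picture (384x512x3 uint8, red, green, blue); there is no depth.
- env.get_calibration(name): a dict with "fx", "fy", "cx", "cy" (pixels), "R" (3x3) and "t" (3): a world point X has camera coordinates R X + t. Camera axes: x right, y down, z forward; pixel columns grow to the right and rows downward; lengths in mm; the calibration is good to about 2 mm. A picture is of the moment at which its call begins: read the wrist's pose just before it. get_calibration takes no time and is no camera call; for the wrist camera it gives the pose at the moment of the call.
- env.job_done(): hands the job in, once; it reports no verdict.
The state is a dict: "time_s": time; "qpos": joint angles; "qvel": joint speeds; "effort": joint torques, N m; "ee_pos": TCP position; "ee_rot": TCP orientation; "force": force on the tool from outside, world axes, zero at the start; "torque": the same for the moment, N m; "gripper_width": finger opening in mm.
Only numpy, scipy, OpenCV 4.12 (cv2) and the standard library are available. Lean on these libraries where they do the work, as an engineer would, in place of code of your own. Each camera call takes 0.05 s, during which the arm holds its last target. There are 200 camera calls.

## Task

Push the copper bar gently along its guides until its end is fully home against the stop of the terminal clamp. Then screw the clamp's square knob down (clockwise from above), feel for the moment the foot under it first touches the bar, and turn it a quarter of a turn further, no more, so that the bar is nipped by the spring foot. Let go of everything and leave the small things lying beside the clamp alone.

Things in the scene. Friction and masses are not known exactly. Their poses are not given: they have to be found in the camera images.
- clamp: Fixed screw clamp: dark base plate (x -85 to +50 mm, y +-45, 10 thick), two 6 mm high guide rails 26.4 apart, grey bridge on two posts (22 mm along x, 84 along y, z 40 to 52; brass collar to 56) through which the hand screw passes. Origin: on the screw axis at worktop height; x along the guides towards the stop, away from the robot; z up.
- stop (a point): Middle of the face of the steel stop block at the far end of the guides, where the bar's end must come to rest: x = +35 mm in the clamp's frame, at the bar's mid-height (15 mm above the worktop). The block is 40 mm wide and ends 24 mm above the worktop.
- bar: Copper bar 140 x 24 x 10 mm, about 0.3 kg, two bolt holes in its tail, lying flat on the base plate (10 mm above the worktop) between the guides, 1.2 mm play each side. Origin: centre of its underside; x along it towards the stop. It starts 20 to 35 mm short of the stop; home, its origin is at x = -35 mm in the clamp's frame. It slides with 1 to 4 N; over 30 N is too rough.
- bar_tail (a point): Middle of the bar's tail end face, the place to push with closed fingertips, at mid-height (15 mm above the worktop), 70 mm from the bar's origin. With the bar home it is 105 mm from the screw axis and 20 mm beyond the base plate's edge.
- spindle: The upright hand screw that sinks through the bridge with the knob on top and a spring foot (steel disc, 18 mm across) below. Origin: on its axis at the knob's underside; does not show turning. How far the foot stands out differs from case to case by up to 8 mm and is not reported: it meets the bar after 0.7 to 3.9 rad of turning from the start.
- knob (a joint): Turning angle of the knob, rad, 0 to 6.28, growing as it is screwed down (clockwise from above); starts at 0 to 0.5 and stays where left. Each rad sinks it 3.18 mm. Freely it takes about 0.2 N m; when the foot (preloaded with 30 N) touches the bar, about 0.25 N m more (0.1 of which presses back on a hand at rest), then 0.04 to 0.08 more a rad; the foot's force grows by 8 N a rad.
- knob_grip (a point): Point on the knob's axis at the height to grip. The knob is a black block, square from above, 30 x 30 mm with rounded edges, 30 mm high; this point is 20 mm above its underside, 10 mm below its top. Its x and y axes are square to the flats and turn with the knob: it can be gripped across flats every 90 degrees.
- spare_clip: Bystander: small black binder clip with wire handles, 19 x 46 x 13 mm, lying beside the clamp. Origin: centre of its underside.
- tweezers: Bystander: steel tweezers, 126 x 15 x 9 mm, lying behind the stop. Origin: centre of the underside, x along the length.
- paint_brush: Bystander: thin paint brush, 147 x 9 x 9 mm, lying at the left of the clamp. Origin: centre of the underside, x along the length.

How it is judged (in metres and radians):
On the way, in this order (a step that is already met when the one before it is completed fails the run):
1. the bar is home against the stop (within 2.5 mm) while the foot is still clear of it (x of bar in the frame of clamp between -0.0375 and -0.032 m and z of bar in the frame of clamp below 0.0125 m and angle between the x axis of bar and the x axis of clamp, either way round below 0.05 rad and contact force between bar and spindle below 1 N), for 0.2 s.
2. the bar, still home, is nipped by the foot with 37 to 45 N (about a quarter turn past touch) (x of bar in the frame of clamp between -0.0375 and -0.032 m and z of bar in the frame of clamp below 0.0125 m and angle between the x axis of bar and the x axis of clamp, either way round below 0.05 rad and contact force between bar and spindle between 37 and 45 N), for 0.2 s.
At the end, for the whole second after the job is handed in: The bar lies flat between the guides, its end within 2.5 mm of the stop and within 0.05 rad of the guides' direction, and the foot presses on it with 37 to 45 N (a quarter turn past first touch, give or take a twelfth of a turn); knob and bar are at rest (all of step 2 and linear speed of bar below 0.01 m/s and velocity of joint knob between -0.05 and 0.05 rad/s).
It fails at once if the screw is overtightened: the foot presses on the bar with more than 52 N (contact force between bar and spindle above 52 N).
It fails at once if the robot shoves the bar with more than 30 N (contact force between any of the arm, the fingers and bar above 30 N).
It fails at once if the clip, the tweezers or the brush beside the clamp is moved by more than 20 mm (distance of any of spare_clip, tweezers, paint_brush from where it was at the start of the episode above 0.02 m).
It also fails if it takes over 72 s, if anything falls off the work surface, if the arm or the gripper's body presses on something with over 40 N, if the wrist force passes 120 N, or if a joint passes its speed limit or range.

## Working session

There is one attempt and no reset: what is moved stays moved. The work goes in short steps, Python scripts to look and compute and a shell command to move; the robot and the scene stay as the last step left them, time stands still between calls to the robot, and variables do not carry over. Pictures are saved under pics/ and viewed, about 8 in all and at most 12, crops included, and the job is handed in when it is done.

```bash
mkdir -p pics; ls
python3 - <<'E'
from workcell import env
import cv2,numpy as np
print(env.state())
for n in("top","scene"):
    c=env.get_calibration(n);print(n,c)
    cv2.imwrite(f"pics/{n}0.png",env.grab_frame(n)[:,:,::-1])
E
```

```text
pics
{'time_s': 0.0, 'qpos': array([-7.00150598e+01,  1.83499752e+01,  8.97061929e+01, -7.44375061e-04,
        7.20423383e+01, -1.14783530e+00]), 'qvel': array([ 0.07454532, -0.00911912, -0.020512  , -0.00693364, -0.02129213,
       -0.05527986]), 'effort': array([ 7.39522766e-04, -4.12462771e+01, -2.31974727e+01,  7.27389241e-02,
        4.58810362e-02, -1.67988305e-04]), 'ee_pos': array([ 207.11364414, -535.86985863,  213.13841309]), 'ee_rot': array([-1.79901499e+02, -1.26572057e-03,  2.11330045e+01]), 'force': array([-0.47095165, -0.51536009,  0.50762529]), 'torque': array([ 0.03728418, -0.02551113,  0.00158821]), 'gripper_width': 91.2854861104821}
top {'fx': 427.8314952266769, 'fy': 427.8314952266769, 'cx': 252.80295351637935, 'cy': 188.47560932731727, 'R': array([[ 0.00722159, -0.99995675, -0.00586022],
       [-0.97495061, -0.00573794, -0.22234745],
       [ 0.2223042 ,  0.00731913, -0.97494988]]), 't': array([-251.73790991,  569.95471912,  803.62951299])}
scene {'fx': 431.8410166374288, 'fy': 431.8410166374288, 'cx': 252.44331315184985, 'cy': 194.0731487703401, 'R': array([[-0.84026395, -0.5420678 ,  0.01090879],
       [-0.3789188 ,  0.57273673, -0.72690658],
       [ 0.38778478, -0.61492694, -0.68664971]]), 't': array([306.94404358, 431.76890814, 545.63893012])}
```

View pics/top0.png

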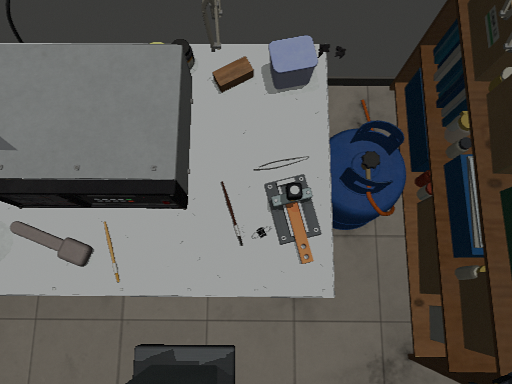

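View pics/scene0.png

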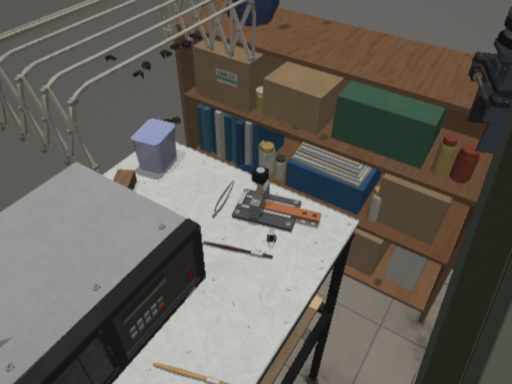

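The top view shows the knob at about (294,190), the bar running from (293,203) to its tail at (306,262), the clip at (261,232), the brush at (232,213) and the tweezers at (281,163). I'll measure these next.

```bash
cat > h.py <<'E'
import numpy as np,cv2
from workcell import env
def ray(n,uv,z,c=None):
    c=c or env.get_calibration(n);R,t=np.array(c["R"]),np.array(c["t"])
    uv=np.atleast_2d(np.array(uv,float))
    d=np.c_[(uv[:,0]-c["cx"])/c["fx"],(uv[:,1]-c["cy"])/c["fy"],np.ones(len(uv))]@R
    o=-R.T@t
    return o+d*((z-o[2])/d[:,2])[:,None]
def grab(n):
    c=env.get_calibration(n);return env.grab_frame(n),c
E
python3 - <<'E'
from h import *
im=cv2.imread("pics/top0.png")
h=cv2.cvtColor(im,cv2.COLOR_BGR2HSV)
m=cv2.inRange(h,(5,120,80),(20,255,255));m[:,:270]=0;m[:,325:]=0;m[:190]=0;m[275:]=0
cs=cv2.findContours(m,cv2.RETR_EXTERNAL,cv2.CHAIN_APPROX_NONE)[0]
c=max(cs,key=cv2.contourArea)
w=ray("top",c[:,0],20)[:,:2].astype(np.float32)
r=cv2.minAreaRect(w);print("bar",r,cv2.boxPoints(r))
# plate corners
g=cv2.cvtColor(im,cv2.COLOR_BGR2GRAY);p=(g<150).astype(np.uint8)*255;p[:170]=0;p[265:]=0;p[:,:262]=0;p[:,325:]=0
c=max(cv2.findContours(p,cv2.RETR_EXTERNAL,cv2.CHAIN_APPROX_NONE)[0],key=cv2.contourArea)
r=cv2.minAreaRect(ray("top",c[:,0],10)[:,:2].astype(np.float32));print("plate+",r,cv2.boxPoints(r))
cv2.imwrite("pics/crop.png",cv2.resize(im[150:275,200:330],None,fx=4.6,fy=4.6,interpolation=cv2.INTER_CUBIC))
E
```

```text
bar ((489.3794860839844, -344.62188720703125), (126.32894134521484, 24.964733123779297), 13.780141830444336) [[ 425.0598  -347.5444 ]
 [ 431.00635 -371.79056]
 [ 553.69916 -341.69937]
 [ 547.7526  -317.45322]]
plate+ ((516.9210815429688, -337.6156311035156), (186.5989990234375, 103.69624328613281), 14.741133689880371) [[ 413.49963 -311.21432]
 [ 439.88538 -411.49747]
 [ 620.3425  -364.01694]
 [ 593.9568  -263.7338 ]]
```

View pics/crop.png

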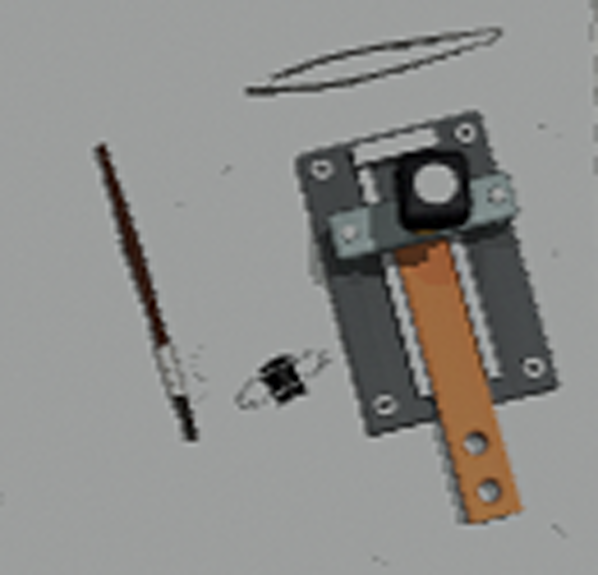

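The crop shows the plate corners at (297,157), (478,112), (560,385) and (370,435), the knob's top disc at (436,183), and the bar's tail edge from (462,523) to (521,510). The knob's flats look close to the clamp's axes.

Run:
```python
from h import *
f=lambda a:np.array(a)/4.6+[200-.4,150-.4]
P=ray("top",f([(297,157),(478,112),(560,385),(370,435)]),10)[:,:2]
print(P)
e=(P[0]+P[1]-P[2]-P[3])/2;yaw=np.degrees(np.arctan2(e[1],e[0]));print("len",np.linalg.norm(e),"yaw",yaw,"w",np.linalg.norm(P[0]-P[3]),np.linalg.norm(P[0]-P[1]))
u=e/np.linalg.norm(e);c=P.mean(0);O=c+17.5*u;print("clamp origin",O)
T=ray("top",f([(462,523),(521,510)]),20)[:,:2];print("tail",T,T.mean(0),(T.mean(0)-O)@u, (T.mean(0)-O)@[-u[1],u[0]])
for z in(100,108,115):print("knob",z,ray("top",f([(436,183)]),z))
print("clip",ray("top",f([(240,400),(325,358)]),5),"brush",ray("top",f([(192,438),(100,147)]),5))
# knob top height by scene crop
im=cv2.imread("pics/scene0.png")
cv2.imwrite("pics/crops.png",cv2.resize(im[160:235,225:325],None,fx=6,fy=6,interpolation=cv2.INTER_CUBIC))
```

```text
[[ 594.43108123 -272.05583203]
 [ 616.75583832 -357.3962083 ]
 [ 487.97505445 -392.38223963]
 [ 464.63141695 -305.417641  ]]
len 133.73039617360266 yaw 14.805786543336113 w 134.01851792348165 88.21210007971386
clamp origin [ 557.86730548 -327.34097073]
tail [[ 424.92652135 -345.51736783]
 [ 430.8244196  -371.89666534]] [ 427.87547047 -358.70701659] -133.6911781752846 2.8939381336082377
knob 100 [[ 561.92586554 -328.81379929  100.        ]]
knob 108 [[ 560.11487173 -328.07710527  108.        ]]
knob 115 [[ 558.53025214 -327.432498    115.        ]]
clip [[ 480.72324376 -246.13235722    5.        ]
 [ 500.35645663 -285.19506332    5.        ]] brush [[ 463.19948969 -224.3139538     5.        ]
 [ 599.95202946 -178.98770816    5.        ]]
```

View pics/crops.png

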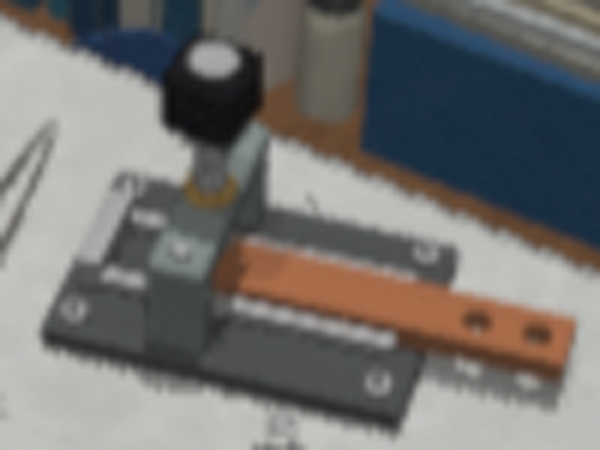

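```bash
python3 -m jog '[{"dx":0.0325,"dy":0.0285,"wz":-0.02,"grip":1},{"dx":0.0325,"dy":0.0285,"wz":-0.02,"grip":1},{"dx":0.0325,"dy":0.0285,"wz":-0.02,"grip":1},{"dx":0.0325,"dy":0.0285,"wz":-0.02,"grip":1},{"dx":0.0325,"dy":0.0285,"wz":-0.02,"grip":1},{"dx":0.0325,"dy":0.0285,"wz":-0.015,"grip":1},{"grip":1},{"grip":1},{"grip":1}]' 20
python3 - <<'E'
from h import *
print(env.state()["ee_pos"],env.state()["ee_rot"])
im,c=grab("wrist");np.save("pics/w1c.npy",c,allow_pickle=True)
cv2.imwrite("pics/w1.png",im[:,:,::-1]);print(c)
# knob disc two views
f=lambda n,uv:ray(n,[uv],0)[0]
def tri(a,b):
    A=[];B=[]
    for n,uv in(a,b):
        k=env.get_calibration(n);R=np.array(k["R"]);o=-R.T@k["t"];d=R.T@[(uv[0]-k["cx"])/k["fx"],(uv[1]-k["cy"])/k["fy"],1];d/=np.linalg.norm(d);M=np.eye(3)-np.outer(d,d);A.append(M);B.append(M@o)
    return np.linalg.lstsq(np.vstack(A),np.hstack(B),rcond=None)
print(tri(("top",(436/4.6+199.6,183/4.6+149.6)),("scene",(213/6+224.6,58/6+159.6)))[:2])
E
```

```text
[ 207.14023836 -535.89278652  213.20066433] [-1.79907801e+02 -4.74755932e-04  2.11330545e+01]
{'fx': 283.05961183569497, 'fy': 283.05961183569497, 'cx': 256.30523585118016, 'cy': 187.62296884827578, 'R': array([[ 3.60817454e-01, -9.32635963e-01, -9.61994833e-04],
       [-9.06388413e-01, -3.50905441e-01,  2.35213556e-01],
       [-2.19706190e-01, -8.39972154e-02, -9.71943238e-01]]), 't': array([-574.32069072,  -27.42433659,  390.27788639])}
(array([ 558.93426962, -327.36337399,  114.52236513]), array([0.19465347]))invalid input
```

View pics/w1.png

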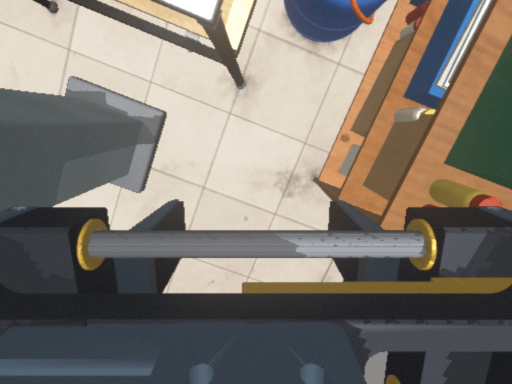

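The jog was refused, so all the fields are probably required. The arm hasn't moved, and the wrist picture shows only floor.

```bash
python3 -m jog '[{"dx":0.0325,"dy":0.0285,"dz":0,"wx":0,"wy":0,"wz":-0.02,"grip":1},{"dx":0.0325,"dy":0.0285,"dz":0,"wx":0,"wy":0,"wz":-0.02,"grip":1},{"dx":0.0325,"dy":0.0285,"dz":0,"wx":0,"wy":0,"wz":-0.02,"grip":1},{"dx":0.0325,"dy":0.0285,"dz":0,"wx":0,"wy":0,"wz":-0.02,"grip":1},{"dx":0.0325,"dy":0.0285,"dz":0,"wx":0,"wy":0,"wz":-0.02,"grip":1},{"dx":0.0325,"dy":0.0285,"dz":0,"wx":0,"wy":0,"wz":-0.015,"grip":1},{"dx":0,"dy":0,"dz":0,"wx":0,"wy":0,"wz":0,"grip":1},{"dx":0,"dy":0,"dz":0,"wx":0,"wy":0,"wz":0,"grip":1},{"dx":0,"dy":0,"dz":0,"wx":0,"wy":0,"wz":0,"grip":1}]' 20
python3 - <<'E'
from h import *
print(env.state())
im,c=grab("wrist");np.save("pics/w2c.npy",c,allow_pickle=True)
cv2.imwrite("pics/w2.png",im[:,:,::-1]);print(c)
E
```

```text
time_s: 1.05
ee_pos: [401.5, -365.9, 213.8]
ee_rot: [-180.0, 0.0, 14.5]
force: [0.0, -0.5, -0.6]
gripper_width: 22.1
{'time_s': 1.05, 'qpos': array([-4.35315832e+01,  1.54717411e+01,  9.37695131e+01, -4.18767420e-02,
        7.07852989e+01,  3.19717917e+01]), 'qvel': array([-0.9684185 , -0.10937763, -0.08121334,  0.1835367 ,  0.02725741,
        0.19028143]), 'effort': array([ 7.69886468e-01, -3.83253229e+01, -2.30639827e+01,  1.19509483e-01,
       -8.40714405e-03, -3.25076595e-03]), 'ee_pos': array([ 401.51767944, -365.90427077,  213.77933602]), 'ee_rot': array([-1.79998406e+02,  4.76023777e-02,  1.45104169e+01]), 'force': array([ 0.02997301, -0.45392419, -0.63004144]), 'torque': array([ 0.01770734,  0.00750596, -0.03996329]), 'gripper_width': 22.134999280955824}
{'fx': 283.05961183569497, 'fy': 283.05961183569497, 'cx': 256.30523585118016, 'cy': 187.62296884827578, 'R': array([[ 2.50861336e-01, -9.68022809e-01,  6.57371349e-04],
       [-9.40733416e-01, -2.43629119e-01,  2.35935358e-01],
       [-2.28230653e-01, -5.98054702e-02, -9.71768529e-01]]), 't': array([-455.09498772,  261.18279119,  460.05057536])}
```

View pics/w2.png

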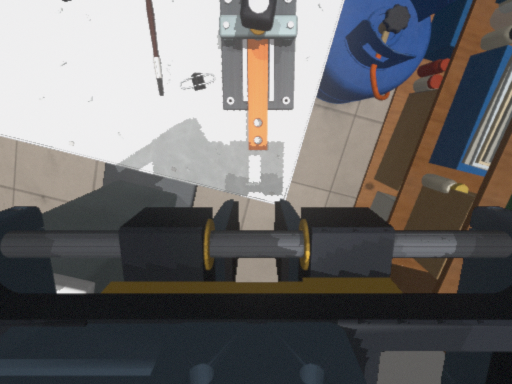

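The wrist view shows the bar straight ahead. Its tail edge is at row 149, columns 249–267. The plate edges are at columns 222 and 294 on row 109, and the stand-off is clear.

Run:
```python
from h import *
c=np.load("pics/w2c.npy",allow_pickle=True).item()
im=cv2.imread("pics/w2.png");h=cv2.cvtColor(im,cv2.COLOR_BGR2HSV)
m=cv2.inRange(h,(5,120,80),(20,255,255));m[:,:235]=0;m[:,285:]=0;m[160:]=0
q=[];
for r in range(40,146,3):
    x=np.where(m[r]>0)[0]
    if len(x)>5:q.append(((x[0]+x[-1])/2,r))
W=ray("w",q,20,c);d=np.linalg.svd(W[:,:2]-W[:,:2].mean(0))[2][0];d*=np.sign(d[0]);print("bar yaw",np.degrees(np.arctan2(d[1],d[0])))
rows=np.where(m[:,255:262].any(1))[0];print(rows.max());t=ray("w",[(258,rows.max()+.5)],20,c)[0];print("tail",t)
P=ray("w",[(222,108.5),(294,108.5)],10,c);print("plate rear corners",P,"mid",P.mean(0))
s=env.state()["ee_pos"];print("along",(t[:2]-s[:2])@d,"lat",(t[:2]-s[:2])@[-d[1],d[0]], W[0],W[-1])
```

```text
bar yaw 14.296854203855988
148
tail [ 429.6517402  -361.02360906   20.        ]
plate rear corners [[ 466.43347652 -303.9177626    10.        ]
 [ 489.54012174 -393.07329792   10.        ]] mid [ 477.98679913 -348.49553026   10.        ]
along 28.703200980766134 lat -2.0202717870511204 [ 552.8748599  -328.29492072   20.        ] [ 433.81637987 -359.27526846   20.        ]
```

```bash
python3 -m jog '[{"dx":0,"dy":-0.001,"dz":-0.04,"wx":0,"wy":0,"wz":0,"grip":1},{"dx":0,"dy":0,"dz":-0.045,"wx":0,"wy":0,"wz":0,"grip":1},{"dx":0,"dy":0,"dz":-0.045,"wx":0,"wy":0,"wz":0,"grip":1},{"dx":0,"dy":0,"dz":-0.04,"wx":0,"wy":0,"wz":0,"grip":1},{"dx":0,"dy":0,"dz":-0.03,"wx":0,"wy":0,"wz":0,"grip":1},{"dx":0,"dy":0,"dz":-0.0045,"wx":0,"wy":0,"wz":0,"grip":1},{"dx":0.0048,"dy":0.0012,"dz":0,"wx":0,"wy":0,"wz":0,"grip":1},{"dx":0.0029,"dy":0.0007,"dz":0,"wx":0,"wy":0,"wz":0,"grip":1},{"dx":0,"dy":0,"dz":0,"wx":0,"wy":0,"wz":0,"grip":1},{"dx":0,"dy":0,"dz":0,"wx":0,"wy":0,"wz":0,"grip":1}]'
python3 -m jog '[{"dx":0.0015,"dy":0.0004,"dz":0,"wx":0,"wy":0,"wz":0,"grip":1},{"dx":0.0015,"dy":0.0004,"dz":0,"wx":0,"wy":0,"wz":0,"grip":1},{"dx":0.0015,"dy":0.0004,"dz":0,"wx":0,"wy":0,"wz":0,"grip":1},{"dx":0.0015,"dy":0.0004,"dz":0,"wx":0,"wy":0,"wz":0,"grip":1},{"dx":0.0015,"dy":0.0004,"dz":0,"wx":0,"wy":0,"wz":0,"grip":1}]'
python3 -m jog '[{"dx":0.0015,"dy":0.0004,"dz":0,"wx":0,"wy":0,"wz":0,"grip":1},{"dx":0.0015,"dy":0.0004,"dz":0,"wx":0,"wy":0,"wz":0,"grip":1},{"dx":0.0015,"dy":0.0004,"dz":0,"wx":0,"wy":0,"wz":0,"grip":1},{"dx":0.0015,"dy":0.0004,"dz":0,"wx":0,"wy":0,"wz":0,"grip":1},{"dx":0.0015,"dy":0.0004,"dz":0,"wx":0,"wy":0,"wz":0,"grip":1}]'
```

```text
time_s: 2.1
ee_pos: [410.8, -365.1, 11.0]
ee_rot: [179.9, -0.1, 14.6]
force: [-0.5, -0.3, -0.6]
gripper_width: 0.8
time_s: 2.6
ee_pos: [417.2, -362.4, 9.5]
ee_rot: [-180.0, 0.0, 14.5]
force: [-3.2, -1.2, 2.7]
gripper_width: 0.6
time_s: 3.1
ee_pos: [425.1, -360.4, 9.4]
ee_rot: [180.0, 0.0, 14.5]
force: [-3.8, -0.4, 2.5]
gripper_width: 0.4
```

```bash
python3 -m jog '[{"dx":0.0015,"dy":0.0004,"dz":0,"wx":0,"wy":0,"wz":0,"grip":1},{"dx":0.0015,"dy":0.0004,"dz":0,"wx":0,"wy":0,"wz":0,"grip":1},{"dx":0.0015,"dy":0.0004,"dz":0,"wx":0,"wy":0,"wz":0,"grip":1},{"dx":0.0015,"dy":0.0004,"dz":0,"wx":0,"wy":0,"wz":0,"grip":1},{"dx":0.0015,"dy":0.0004,"dz":0,"wx":0,"wy":0,"wz":0,"grip":1},{"dx":0.001,"dy":0.0003,"dz":0,"wx":0,"wy":0,"wz":0,"grip":1},{"dx":0.001,"dy":0.0003,"dz":0,"wx":0,"wy":0,"wz":0,"grip":1}]'
for i in 1 2; do python3 -m jog '[{"dx":0.0005,"dy":0.0001,"dz":0,"wx":0,"wy":0,"wz":0,"grip":1},{"dx":0.0005,"dy":0.0001,"dz":0,"wx":0,"wy":0,"wz":0,"grip":1},{"dx":0.0005,"dy":0.0002,"dz":0,"wx":0,"wy":0,"wz":0,"grip":1}]';done
```

```text
time_s: 3.8
ee_pos: [434.6, -357.8, 9.5]
ee_rot: [180.0, 0.0, 14.5]
force: [-3.7, -0.7, 2.0]
gripper_width: 0.5
time_s: 4.1
ee_pos: [436.0, -357.5, 9.5]
ee_rot: [180.0, 0.0, 14.5]
force: [-3.7, -1.6, 1.6]
gripper_width: -0.1
time_s: 4.4
ee_pos: [437.5, -357.1, 9.5]
ee_rot: [180.0, -0.0, 14.5]
force: [-3.7, -1.4, 3.4]
gripper_width: 0.2
```

```bash
python3 -m jog '[{"dx":0.0005,"dy":0.0001,"dz":0,"wx":0,"wy":0,"wz":0,"grip":1},{"dx":0.0005,"dy":0.0001,"dz":0,"wx":0,"wy":0,"wz":0,"grip":1},{"dx":0.0005,"dy":0.0002,"dz":0,"wx":0,"wy":0,"wz":0,"grip":1},{"dx":0.0005,"dy":0.0001,"dz":0,"wx":0,"wy":0,"wz":0,"grip":1}]'
python3 -m jog '[{"dx":0.0005,"dy":0.0001,"dz":0,"wx":0,"wy":0,"wz":0,"grip":1},{"dx":0.0005,"dy":0.0001,"dz":0,"wx":0,"wy":0,"wz":0,"grip":1}]'
```

```text
time_s: 4.8
ee_pos: [439.5, -356.5, 9.5]
ee_rot: [180.0, 0.0, 14.5]
force: [-3.0, -1.4, 3.1]
gripper_width: 0.5
time_s: 5.0
ee_pos: [440.5, -356.3, 9.5]
ee_rot: [180.0, 0.0, 14.5]
force: [-3.1, -1.5, 3.0]
gripper_width: 0.8
```

```bash
python3 -m jog '[{"dx":0.0005,"dy":0.0001,"dz":0,"wx":0,"wy":0,"wz":0,"grip":1},{"dx":0.0005,"dy":0.0001,"dz":0,"wx":0,"wy":0,"wz":0,"grip":1}]'
```

```text
time_s: 5.2
ee_pos: [440.7, -356.3, 9.5]
ee_rot: [-180.0, 0.1, 14.6]
force: [-7.4, -2.2, 3.9]
gripper_width: 0.4
```

```bash
python3 -m jog '[{"dx":0.0005,"dy":0.0001,"dz":0,"wx":0,"wy":0,"wz":0,"grip":1}]'
```

```text
time_s: 5.3
ee_pos: [440.7, -356.3, 9.5]
ee_rot: [-180.0, 0.1, 14.6]
force: [-8.4, -3.1, 5.0]
gripper_width: 0.6
```

```bash
python3 -m jog '[{"dx":0.0005,"dy":0.0001,"dz":0,"wx":0,"wy":0,"wz":0,"grip":1}]'
```

```text
time_s: 5.4
ee_pos: [440.7, -356.3, 9.5]
ee_rot: [-180.0, 0.2, 14.6]
force: [-9.7, -4.5, 5.3]
gripper_width: 0.4
```

The force climbs with no further motion, so the bar is home. I'll back off, lift, and look at the knob and the bar's end.

```bash
python3 -m jog '[{"dx":-0.005,"dy":-0.0013,"dz":0,"wx":0,"wy":0,"wz":0,"grip":1},{"dx":-0.015,"dy":-0.004,"dz":0,"wx":0,"wy":0,"wz":0,"grip":1},{"dx":0,"dy":0,"dz":0.045,"wx":0,"wy":0,"wz":0,"grip":1},{"dx":0,"dy":0,"dz":0.045,"wx":0,"wy":0,"wz":0,"grip":1},{"dx":0,"dy":0,"dz":0.045,"wx":0,"wy":0,"wz":0,"grip":1},{"dx":0,"dy":0,"dz":0.045,"wx":0,"wy":0,"wz":0,"grip":0},{"dx":0.03,"dy":0.008,"dz":0.025,"wx":0,"wy":0,"wz":0,"grip":-1},{"dx":0.03,"dy":0.008,"dz":0,"wx":0,"wy":0,"wz":0,"grip":-1},{"dx":0,"dy":0,"dz":0,"wx":0,"wy":0,"wz":0,"grip":-1},{"dx":0,"dy":0,"dz":0,"wx":0,"wy":0,"wz":0,"grip":-1}]'
python3 - <<'E'
from h import *
im,c=grab("wrist");np.save("pics/w3c.npy",c,allow_pickle=True)
cv2.imwrite("pics/w3.png",im[:,:,::-1])
cv2.imwrite("pics/w3c.png",cv2.resize(im[:190,180:370,::-1],None,fx=3,fy=3,interpolation=cv2.INTER_CUBIC))
E
```

```text
time_s: 6.4
ee_pos: [482.1, -344.9, 213.7]
ee_rot: [-179.9, 0.0, 14.6]
force: [-0.2, -0.2, -1.5]
gripper_width: 37.8
```

View pics/w3c.png

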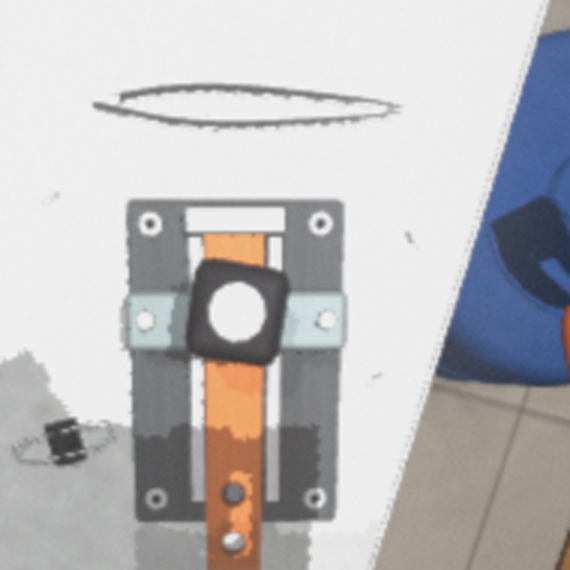

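The crop shows the bar's end touching the white stop face. The knob's disc is at (237,311) in the crop, and the knob is turned about 8° clockwise.

Run:
```python
from h import *
c=np.load("pics/w3c.npy",allow_pickle=True).item()
im=cv2.imread("pics/w3.png");g=cv2.cvtColor(im,cv2.COLOR_BGR2GRAY)
# disc
m=(g>200).astype(np.uint8);n,l,s,ce=cv2.connectedComponentsWithStats(m)
k=l[int(311/3),int(180+237/3)];print(ce[k],s[k]);
K=ray("w",[ce[k]],114.5,c)[0];print("knob axis",K)
d=((g<62)).astype(np.uint8);d[:80]=0;d[125:]=0;d[:,235:280]*=1;d[:,:235]=0;d[:,280:]=0
cn=max(cv2.findContours(d,cv2.RETR_EXTERNAL,cv2.CHAIN_APPROX_NONE)[0],key=cv2.contourArea)
for z in(114.5,100):
  r=cv2.minAreaRect(ray("w",cn[:,0],z,c)[:,:2].astype(np.float32));print(r)
# top edge line: first dark row per column
q=[(x,80+np.argmax(g[80:110,x]<75)) for x in range(252,272,1)];print(q)
W=ray("w",q,114.5,c);p=np.polyfit(W[:,1],W[:,0],1);print("top edge yaw",np.degrees(np.arctan(-p[0])))
s=env.state();print(s["ee_pos"],s["ee_rot"],s["qpos"],s["time_s"])
```

```text
[258.63405797 103.49275362] [250  94  18  20 276]
knob axis [ 559.27232919 -326.96146559  114.5       ]Traceback (most recent call last):
  File "<stdin>", line 9, in <module>
ValueError: max() iterable argument is empty
```

Run:
```python
from h import *
c=np.load("pics/w3c.npy",allow_pickle=True).item()
im=cv2.imread("pics/w3.png");g=cv2.cvtColor(im,cv2.COLOR_BGR2GRAY)
print(g[86:92,258],g[116:122,258],g[103,240:250],g[103,268:280])
d=(im.max(2)<85).astype(np.uint8);d[:80]=0;d[125:]=0;d[:,:240]=0;d[:,279:]=0
cn=max(cv2.findContours(d,cv2.RETR_EXTERNAL,cv2.CHAIN_APPROX_NONE)[0],key=cv2.contourArea)
for z in(114.5,100):
  r=cv2.minAreaRect(ray("w",cn[:,0],z,c)[:,:2].astype(np.float32));print(r)
q=[(x,80+np.argmax(g[80:110,x]<80)) for x in range(252,272,1)];print([int(b) for a,b in q])
W=ray("w",q,114.5,c);p=np.polyfit(W[:,1],W[:,0],1);print("top edge yaw",np.degrees(np.arctan(-p[0])))
s=env.state();print(s["ee_pos"],s["ee_rot"],s["qpos"],s["time_s"])
```

```text
[180 110  79  77  79  84] [ 77  73  69  65  76 133] [141 140 128  82  68  72  74  77  92 153] [162 100  89  83  77  74  87 139 194 212 215 216]
((558.4840698242188, -326.8482666015625), (28.036754608154297, 28.42472267150879), 5.634410858154297)
((559.1823120117188, -326.76263427734375), (29.53600311279297, 29.9447078704834), 5.634300231933594)
[87, 88, 88, 88, 88, 88, 88, 88, 89, 89, 89, 89, 89, 90, 90, 90, 90, 90, 91, 91]
top edge yaw 4.784482961840599
[ 481.49974702 -345.0435417   213.56101839] [-1.79921920e+02  7.24752563e-02  1.45478194e+01] [-3.67334720e+01  1.99544154e+01  8.72404901e+01 -8.06391219e-03
  7.29113481e+01  3.87211348e+01] 6.45
```

```bash
python3 -m jog '[{"dx":0.00775,"dy":0.0018,"dz":0,"wx":0,"wy":0,"wz":0.1489,"grip":-1},{"dx":0.00775,"dy":0.0018,"dz":0,"wx":0,"wy":0,"wz":0.1489,"grip":-1},{"dx":0.00775,"dy":0.0018,"dz":0,"wx":0,"wy":0,"wz":0.1489,"grip":-1},{"dx":0.00775,"dy":0.0018,"dz":0,"wx":0,"wy":0,"wz":0.1489,"grip":-1},{"dx":0.00775,"dy":0.0018,"dz":0,"wx":0,"wy":0,"wz":0.1489,"grip":-1},{"dx":0.00775,"dy":0.0018,"dz":0,"wx":0,"wy":0,"wz":0.1489,"grip":-1},{"dx":0.00775,"dy":0.0018,"dz":0,"wx":0,"wy":0,"wz":0.1489,"grip":-1},{"dx":0.00775,"dy":0.0018,"dz":0,"wx":0,"wy":0,"wz":0.1489,"grip":-1},{"dx":0.00775,"dy":0.0018,"dz":0,"wx":0,"wy":0,"wz":0.1489,"grip":-1},{"dx":0.00775,"dy":0.0018,"dz":0,"wx":0,"wy":0,"wz":0.1489,"grip":-1}]'
python3 -m jog '[{"dx":0,"dy":0,"dz":0,"wx":0,"wy":0,"wz":0.1489,"grip":-1},{"dx":0,"dy":0,"dz":0,"wx":0,"wy":0,"wz":0.1489,"grip":-1},{"dx":0,"dy":0,"dz":0,"wx":0,"wy":0,"wz":0.1489,"grip":-1},{"dx":0,"dy":0,"dz":0,"wx":0,"wy":0,"wz":0.1489,"grip":-1},{"dx":0,"dy":0,"dz":0,"wx":0,"wy":0,"wz":0.1489,"grip":-1},{"dx":0,"dy":0,"dz":0,"wx":0,"wy":0,"wz":0.1489,"grip":-1},{"dx":0,"dy":0,"dz":0,"wx":0,"wy":0,"wz":0.1489,"grip":-1},{"dx":0,"dy":0,"dz":0,"wx":0,"wy":0,"wz":0.1489,"grip":-1},{"dx":0,"dy":0,"dz":0,"wx":0,"wy":0,"wz":0.1489,"grip":-1},{"dx":0,"dy":0,"dz":0,"wx":0,"wy":0,"wz":0.1489,"grip":-1}]'
python3 -m jog '[{"dx":0,"dy":0,"dz":0,"wx":0,"wy":0,"wz":0,"grip":-1},{"dx":0,"dy":0,"dz":0,"wx":0,"wy":0,"wz":0,"grip":-1},{"dx":0,"dy":0,"dz":0,"wx":0,"wy":0,"wz":0,"grip":-1}]'
python3 -c "
from h import *
s=env.state();print(s['ee_pos'],s['ee_rot'],s['qpos'],s['torque'])"
```

```text
time_s: 7.45
ee_pos: [558.8, -327.7, 213.7]
ee_rot: [-179.9, -0.1, 100.1]
force: [0.1, -0.3, -0.4]
gripper_width: 91.1
time_s: 8.45
ee_pos: [558.5, -327.7, 213.7]
ee_rot: [179.9, -0.1, -174.6]
force: [0.9, -0.0, 0.4]
gripper_width: 91.3
time_s: 8.75
ee_pos: [559.5, -327.4, 214.2]
ee_rot: [180.0, -0.0, -175.0]
force: [0.2, 0.3, 0.2]
gripper_width: 91.7
[ 559.46138193 -327.43205322  214.23796562] [ 1.79971383e+02 -2.60471829e-02 -1.74982815e+02] [-3.13592997e+01  2.50168989e+01  7.91767778e+01  7.83000042e-03
  7.58442673e+01 -1.26378395e+02] [ 0.11981226 -0.10996634  0.0126086 ]
```

```bash
python3 -m jog '[{"dx":0,"dy":0,"dz":-0.04,"wx":0,"wy":0,"wz":0,"grip":-1},{"dx":0,"dy":0,"dz":-0.04,"wx":0,"wy":0,"wz":0,"grip":-1},{"dx":0,"dy":0,"dz":-0.03,"wx":0,"wy":0,"wz":0,"grip":-0.3},{"dx":0,"dy":0,"dz":-0.018,"wx":0,"wy":0,"wz":0,"grip":-0.3},{"dx":0,"dy":0,"dz":0,"wx":0,"wy":0,"wz":0,"grip":-0.3},{"dx":0,"dy":0,"dz":0,"wx":0,"wy":0,"wz":0,"grip":1},{"dx":0,"dy":0,"dz":0,"wx":0,"wy":0,"wz":0,"grip":1},{"dx":0,"dy":0,"dz":0,"wx":0,"wy":0,"wz":0,"grip":1},{"dx":0,"dy":0,"dz":0,"wx":0,"wy":0,"wz":0,"grip":1}]' 10
python3 -m jog '[{"dx":0,"dy":0,"dz":0,"wx":0,"wy":0,"wz":0,"grip":1},{"dx":0,"dy":0,"dz":0,"wx":0,"wy":0,"wz":0,"grip":1},{"dx":0,"dy":0,"dz":0,"wx":0,"wy":0,"wz":0,"grip":1},{"dx":0,"dy":0,"dz":0,"wx":0,"wy":0,"wz":0,"grip":1}]' 30
python3 -c "
from h import *
s=env.state();print(s['ee_pos'],s['ee_rot'],s['qpos'],s['torque'])"
```

```text
time_s: 9.65
ee_pos: [560.5, -327.6, 87.7]
ee_rot: [-179.9, 0.1, -174.8]
force: [0.8, 1.3, 0.0]
gripper_width: 38.3
time_s: 10.05
ee_pos: [560.2, -326.7, 87.1]
ee_rot: [180.0, 0.0, -174.8]
force: [-0.1, 3.6, 5.3]
gripper_width: 30.1
[ 560.2064135  -326.7085653    87.11054099] [ 1.79959785e+02  3.45795261e-02 -1.74832486e+02] [-3.12938983e+01  3.03050957e+01  8.93888027e+01  6.08909623e-02
  6.03022036e+01 -1.26491590e+02] [ 8.21563081e-01 -5.66576684e-04  8.69971483e-02]
```

```bash
cat > s.py <<'E'
from h import *
s=env.state();print('yaw %.2f j6 %.1f'%(s['ee_rot'][2],s['qpos'][5]),'F',s['force'].round(1),'T',s['torque'].round(3),s['ee_pos'].round(1),s['time_s'])
E
python3 -m jog '[{"dx":0,"dy":0,"dz":-0.00032,"wx":0,"wy":0,"wz":-0.1,"grip":1},{"dx":0,"dy":0,"dz":-0.00032,"wx":0,"wy":0,"wz":-0.1,"grip":1}]' >/dev/null; python3 s.py
python3 -m jog '[{"dx":0,"dy":0,"dz":-0.00032,"wx":0,"wy":0,"wz":-0.1,"grip":1},{"dx":0,"dy":0,"dz":-0.00032,"wx":0,"wy":0,"wz":-0.1,"grip":1}]' >/dev/null; python3 s.py
python3 -m jog '[{"dx":0,"dy":0,"dz":-0.00032,"wx":0,"wy":0,"wz":-0.1,"grip":1}]' >/dev/null; python3 s.py
python3 -m jog '[{"dx":0,"dy":0,"dz":-0.00032,"wx":0,"wy":0,"wz":-0.1,"grip":1}]' >/dev/null; python3 s.py
```

```text
yaw 173.50 j6 -114.8 F [0.1 3.1 4.9] T [ 0.725 -0.048  0.165] [ 560.2 -326.8   86.5] 10.25
yaw 162.04 j6 -103.4 F [-0.5  2.8  5.2] T [ 0.735 -0.018  0.182] [ 560.2 -327.    85.8] 10.45
yaw 156.31 j6 -97.6 F [-0.6  3.6  5.7] T [ 0.647 -0.003  0.176] [ 560.2 -327.1   85.5] 10.55
yaw 150.59 j6 -91.9 F [-0.9  3.3  6.9] T [ 0.554 -0.014  0.234] [ 560.1 -327.1   85.2] 10.65
```

```bash
python3 -m jog '[{"dx":0,"dy":0,"dz":-0.00032,"wx":0,"wy":0,"wz":-0.1,"grip":1}]' >/dev/null; python3 s.py
python3 -m jog '[{"dx":0,"dy":0,"dz":-0.00032,"wx":0,"wy":0,"wz":-0.1,"grip":1}]' >/dev/null; python3 s.py
python3 -m jog '[{"dx":0,"dy":0,"dz":-0.00032,"wx":0,"wy":0,"wz":-0.1,"grip":1}]' >/dev/null; python3 s.py
python3 -m jog '[{"dx":0,"dy":0,"dz":-0.00032,"wx":0,"wy":0,"wz":-0.1,"grip":1}]' >/dev/null; python3 s.py
python3 -m jog '[{"dx":0,"dy":0,"dz":-0.00032,"wx":0,"wy":0,"wz":-0.1,"grip":1}]' >/dev/null; python3 s.py
```

```text
yaw 144.85 j6 -86.2 F [-0.3  2.6  5.1] T [0.542 0.035 0.184] [ 560.1 -327.2   84.9] 10.75
yaw 139.13 j6 -80.4 F [-1.   2.2  5.4] T [0.452 0.093 0.159] [ 560.  -327.2   84.6] 10.85
yaw 133.40 j6 -74.7 F [-1.4  2.8  5.9] T [0.463 0.091 0.141] [ 560.  -327.3   84.3] 10.95
yaw 127.68 j6 -69.0 F [-2.3  2.3  6.5] T [0.463 0.118 0.124] [ 560.  -327.3   83.9] 11.05
yaw 121.94 j6 -63.2 F [-0.8  2.7  5.6] T [0.457 0.09  0.166] [ 559.9 -327.4   83.6] 11.15
```

```bash
python3 -m jog '[{"dx":0,"dy":0,"dz":-0.00032,"wx":0,"wy":0,"wz":-0.1,"grip":1}]' >/dev/null; python3 s.py
python3 -m jog '[{"dx":0,"dy":0,"dz":-0.00032,"wx":0,"wy":0,"wz":-0.1,"grip":1}]' >/dev/null; python3 s.py
python3 -m jog '[{"dx":0,"dy":0,"dz":-0.00032,"wx":0,"wy":0,"wz":-0.1,"grip":1}]' >/dev/null; python3 s.py
python3 -m jog '[{"dx":0,"dy":0,"dz":-0.00032,"wx":0,"wy":0,"wz":-0.1,"grip":1}]' >/dev/null; python3 s.py
python3 -m jog '[{"dx":0,"dy":0,"dz":-0.00032,"wx":0,"wy":0,"wz":-0.1,"grip":1}]' >/dev/null; python3 s.py
```

```text
yaw 116.22 j6 -57.5 F [-0.9  1.5  5.4] T [0.407 0.153 0.131] [ 559.9 -327.4   83.3] 11.25
yaw 110.48 j6 -51.8 F [-1.4  1.9  6.3] T [0.383 0.183 0.143] [ 559.8 -327.4   83. ] 11.35
yaw 104.76 j6 -46.1 F [-1.5  1.8  5.3] T [0.385 0.26  0.185] [ 559.8 -327.4   82.7] 11.45
yaw 99.03 j6 -40.3 F [-1.4  1.4  5.9] T [0.374 0.262 0.178] [ 559.6 -327.4   82.3] 11.55
yaw 93.30 j6 -34.6 F [-2.5  2.   5.4] T [0.398 0.3   0.174] [ 559.6 -327.4   82. ] 11.65
```

```bash
python3 -m jog '[{"dx":0,"dy":0,"dz":-0.00032,"wx":0,"wy":0,"wz":-0.1,"grip":1}]' >/dev/null; python3 s.py
python3 -m jog '[{"dx":0,"dy":0,"dz":-0.00032,"wx":0,"wy":0,"wz":-0.1,"grip":1}]' >/dev/null; python3 s.py
python3 -m jog '[{"dx":0,"dy":0,"dz":-0.00032,"wx":0,"wy":0,"wz":-0.1,"grip":1}]' >/dev/null; python3 s.py
python3 -m jog '[{"dx":0,"dy":0,"dz":-0.00032,"wx":0,"wy":0,"wz":-0.1,"grip":1}]' >/dev/null; python3 s.py
python3 -m jog '[{"dx":0,"dy":0,"dz":-0.00032,"wx":0,"wy":0,"wz":-0.1,"grip":1}]' >/dev/null; python3 s.py
```

```text
yaw 87.57 j6 -28.9 F [-3.5  2.   6.6] T [0.38 0.32 0.19] [ 559.6 -327.4   81.7] 11.75
yaw 81.84 j6 -23.1 F [-1.8  1.8  6.3] T [0.381 0.396 0.199] [ 559.5 -327.4   81.4] 11.85
yaw 76.11 j6 -17.4 F [-2.6  2.1  5.9] T [0.358 0.361 0.141] [ 559.4 -327.4   81.1] 11.95
yaw 70.38 j6 -11.7 F [-2.9  2.2  6.7] T [0.422 0.43  0.206] [ 559.4 -327.4   80.8] 12.05
yaw 64.65 j6 -5.9 F [-3.1  3.1  7.6] T [0.411 0.486 0.178] [ 559.3 -327.4   80.4] 12.15
```

```bash
python3 -m jog '[{"dx":0,"dy":0,"dz":-0.00032,"wx":0,"wy":0,"wz":-0.1,"grip":1}]' >/dev/null; python3 s.py
python3 -m jog '[{"dx":0,"dy":0,"dz":-0.00032,"wx":0,"wy":0,"wz":-0.1,"grip":1}]' >/dev/null; python3 s.py
python3 -m jog '[{"dx":0,"dy":0,"dz":-0.00032,"wx":0,"wy":0,"wz":-0.1,"grip":1}]' >/dev/null; python3 s.py
python3 -m jog '[{"dx":0,"dy":0,"dz":-0.00032,"wx":0,"wy":0,"wz":-0.1,"grip":1}]' >/dev/null; python3 s.py
python3 -m jog '[{"dx":0,"dy":0,"dz":-0.00032,"wx":0,"wy":0,"wz":-0.1,"grip":1}]' >/dev/null; python3 s.py
```

```text
yaw 58.92 j6 -0.2 F [-2.4  1.7  6.9] T [0.411 0.468 0.146] [ 559.2 -327.3   80.1] 12.25
yaw 53.20 j6 5.5 F [-3.6  2.4  8.5] T [0.463 0.599 0.222] [ 559.2 -327.3   79.8] 12.35
yaw 47.48 j6 11.2 F [-3.   1.9  9.1] T [0.545 0.63  0.234] [ 559.1 -327.2   79.8] 12.45
yaw 41.76 j6 17.0 F [-4.4  4.5 11.1] T [0.612 0.765 0.376] [ 559.1 -327.2   79.7] 12.55
yaw 36.04 j6 22.7 F [-3.4  3.3 10.1] T [0.674 0.816 0.336] [ 559.  -327.2   79.5] 12.65
```

```bash
python3 -m jog '[{"dx":0,"dy":0,"dz":0,"wx":0,"wy":0,"wz":0,"grip":1},{"dx":0,"dy":0,"dz":0,"wx":0,"wy":0,"wz":0,"grip":1}]'; python3 s.py
```

```text
time_s: 12.85
ee_pos: [559.1, -327.2, 79.5]
ee_rot: [-180.0, 0.1, 36.2]
force: [-4.3, 2.6, 9.3]
gripper_width: 30.0
yaw 36.19 j6 22.5 F [-4.3  2.6  9.3] T [ 0.51   0.78  -0.094] [ 559.1 -327.2   79.5] 12.85
```

```bash
python3 -m jog '[{"dx":0,"dy":0,"dz":-0.00032,"wx":0,"wy":0,"wz":-0.1,"grip":1}]' 45 >/dev/null; python3 s.py
python3 -m jog '[{"dx":0,"dy":0,"dz":-0.00032,"wx":0,"wy":0,"wz":-0.1,"grip":1}]' >/dev/null; python3 s.py
python3 -m jog '[{"dx":0,"dy":0,"dz":-0.00032,"wx":0,"wy":0,"wz":-0.1,"grip":1}]' >/dev/null; python3 s.py
python3 -m jog '[{"dx":0,"dy":0,"dz":-0.00032,"wx":0,"wy":0,"wz":-0.1,"grip":1}]' ; python3 s.py
```

```text
yaw 30.39 j6 28.3 F [-3.9  4.4 10.6] T [0.689 0.771 0.302] [ 559.  -327.1   79.2] 12.95
yaw 24.58 j6 34.1 F [-4.1  3.4 11.1] T [0.754 0.782 0.44 ] [ 559.  -327.1   78.9] 13.05
yaw 18.85 j6 39.9 F [-4.2  2.7 11.1] T [0.732 0.816 0.341] [ 559.  -327.    78.6] 13.15
time_s: 13.25
ee_pos: [559.0, -326.9, 78.3]
ee_rot: [-180.0, 0.1, 13.1]
force: [-4.5, 4.4, 11.8]
gripper_width: 29.9
yaw 13.12 j6 45.6 F [-4.5  4.4 11.8] T [0.803 0.837 0.396] [ 559.  -326.9   78.3] 13.25
```

Touch is clear at about yaw 49°: the torque rises from about 0.17 to 0.38 N·m, and z plateaus for a moment. I'll stop near yaw −34°, about 1.45 rad past touch.

```bash
python3 -m jog '[{"dx":0,"dy":0,"dz":-0.00032,"wx":0,"wy":0,"wz":-0.1,"grip":1},{"dx":0,"dy":0,"dz":-0.00032,"wx":0,"wy":0,"wz":-0.1,"grip":1},{"dx":0,"dy":0,"dz":-0.00032,"wx":0,"wy":0,"wz":-0.1,"grip":1},{"dx":0,"dy":0,"dz":-0.00032,"wx":0,"wy":0,"wz":-0.1,"grip":1}]' >/dev/null; python3 s.py
python3 -m jog '[{"dx":0,"dy":0,"dz":-0.00032,"wx":0,"wy":0,"wz":-0.1,"grip":1},{"dx":0,"dy":0,"dz":-0.00032,"wx":0,"wy":0,"wz":-0.1,"grip":1},{"dx":0,"dy":0,"dz":-0.00032,"wx":0,"wy":0,"wz":-0.1,"grip":1},{"dx":0,"dy":0,"dz":-0.00032,"wx":0,"wy":0,"wz":-0.1,"grip":1}]'; python3 s.py
python3 -m jog '[{"dx":0,"dy":0,"dz":0,"wx":0,"wy":0,"wz":-0.02,"grip":1},{"dx":0,"dy":0,"dz":0,"wx":0,"wy":0,"wz":0,"grip":1},{"dx":0,"dy":0,"dz":0,"wx":0,"wy":0,"wz":0,"grip":1},{"dx":0,"dy":0,"dz":0,"wx":0,"wy":0,"wz":0,"grip":1}]'; python3 s.py
```

```text
yaw -9.80 j6 68.5 F [-5.   4.4 10.8] T [0.922 0.811 0.325] [ 558.9 -326.7   77.1] 13.65
time_s: 14.05
ee_pos: [559.0, -326.5, 75.9]
ee_rot: [180.0, 0.1, -32.7]
force: [-4.6, 5.6, 12.4]
gripper_width: 29.7
yaw -32.72 j6 91.4 F [-4.6  5.6 12.4] T [1.111 0.793 0.429] [ 559.  -326.5   75.9] 14.05
time_s: 14.45
ee_pos: [559.0, -326.4, 75.8]
ee_rot: [180.0, 0.1, -33.7]
force: [-4.3, 5.0, 11.3]
gripper_width: 29.6
yaw -33.65 j6 92.4 F [-4.3  5.  11.3] T [1.057 0.843 0.259] [ 559.  -326.4   75.8] 14.45
```

```bash
python3 -m jog '[{"dx":0,"dy":0,"dz":0,"wx":0,"wy":0,"wz":0,"grip":-0.2},{"dx":0,"dy":0,"dz":0,"wx":0,"wy":0,"wz":0,"grip":-0.5},{"dx":0,"dy":0,"dz":0,"wx":0,"wy":0,"wz":0,"grip":-1},{"dx":0,"dy":0,"dz":0,"wx":0,"wy":0,"wz":0,"grip":-1},{"dx":0,"dy":0,"dz":0.03,"wx":0,"wy":0,"wz":0,"grip":-1},{"dx":0,"dy":0,"dz":0.04,"wx":0,"wy":0,"wz":0,"grip":-1},{"dx":0,"dy":0,"dz":0.04,"wx":0,"wy":0,"wz":0,"grip":-1},{"dx":-0.03,"dy":0.02,"dz":0.03,"wx":0,"wy":0,"wz":0,"grip":-1},{"dx":-0.04,"dy":0.025,"dz":0,"wx":0,"wy":0,"wz":0,"grip":-1},{"dx":0,"dy":0,"dz":0,"wx":0,"wy":0,"wz":0,"grip":-1}]'
python3 - <<'E'
from h import *
env.grab_frame("wrist");im,c=grab("wrist");np.save("pics/w4c.npy",c,allow_pickle=True)
cv2.imwrite("pics/w4.png",im[:,:,::-1]);cv2.imwrite("pics/w4c.png",cv2.resize(im[:200,:,::-1],None,fx=1.5,fy=1.5,interpolation=cv2.INTER_CUBIC))
E
python3 s.py
```

```text
time_s: 15.45
ee_pos: [484.3, -278.8, 214.0]
ee_rot: [180.0, 0.4, -33.7]
force: [0.5, -0.2, -0.3]
gripper_width: 91.3
yaw -33.70 j6 92.6 F [-0.4 -0.2  1.5] T [0.022 0.024 0.003] [ 489.4 -282.   214.6] 15.55
```

View pics/w4c.png

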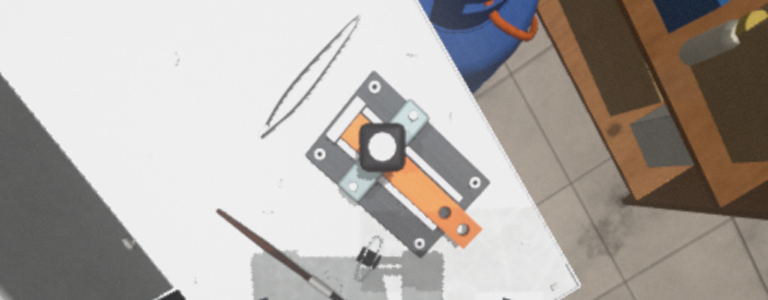

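The picture shows the knob square to the tool, so it kept its −34° angle. The bar's end is at the white stop, and the clip, brush and tweezers look undisturbed. One numeric check before handing in.

Run:
```python
from h import *
c=np.load("pics/w4c.npy",allow_pickle=True).item()
im=cv2.imread("pics/w4.png");h=cv2.cvtColor(im,cv2.COLOR_BGR2HSV)
m=cv2.inRange(h,(5,120,80),(20,255,255));m[:,330:]=0;m[:60]=0;m[170:]=0;m[:,:225]=0
pts=np.argwhere(m)[:,::-1];W=ray("w",pts,20,c)[:,:2]
u=np.array([np.cos(np.radians(14.5)),np.sin(np.radians(14.5))]);O=np.array([559.2,-327])
a=(W-O)@u;print("bar along from",a.min(),"to",a.max())
d=((im.max(2)<85)).astype(np.uint8);d[:75]=0;d[120:]=0;d[:,:235]=0;d[:,275:]=0
cn=max(cv2.findContours(d,cv2.RETR_EXTERNAL,cv2.CHAIN_APPROX_NONE)[0],key=cv2.contourArea)
print(cv2.minAreaRect(ray("w",cn[:,0],100,c)[:,:2].astype(np.float32)))
env.job_done()
```

```text
bar along from -104.21044121241353 to 34.6219415543637
((558.9002075195312, -326.9352111816406), (28.137033462524414, 29.5823974609375), 55.541160583496094)
the job is handed in; nothing more can be done
```

The bar is home against the stop, the clamp is screwed down about 83° past first touch, and the job is handed in (no verdict is reported). The clock was at about 15.6 s of the 72 s allowed.

- **Pushing the bar:** It slid at about 3–4 N. When it reached the stop it stopped moving, and I pushed no further than about 11 N along the bar.
- **Tightening the screw:** Turning torque rose from about 0.17 to 0.38 N·m at tool yaw 49°, with a short pause in the sinking. I took that as first touch. I turned about 1.44 rad further, to yaw −34°, then let go and lifted clear.
- **Final checks:** The last picture puts the bar from x = −104 to +35 mm in the clamp's frame, where −105 to +35 is home. The knob measured 55.5° (−34.5° modulo a quarter turn), so it stayed where I left it. The clip, brush and tweezers look unmoved by eye, but I did not measure them.
- **Uncertain:** The foot force can't be read directly. I estimate 41–42 N, and the touch angle is good to only about ±4°. The torque readings were noisy, and the reading at rest just after touch was −0.09 N·m, where I expected about +0.1. My first jog command was refused for missing fields and moved nothing.

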